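Gauge the depth in a locked guide tube and present the rod

ROBOT

A 6-joint arm with a two-finger parallel gripper is mounted at the origin on a cart in front of the work surface, level with it; the furniture and walls round the work are solid. World frame = base frame: x ahead of the robot, y to its left, z up, the work surface at z = 0. Lengths are in m, angles in degrees, forces in N, time in s.
With the tool pointing down it reaches from about 0.25 to 0.725 m from the base axis. Payload 9.7 kg.
Tool frame: the origin (TCP) lies between the finger pads; the fingertips stand 11 mm ahead of it and the grasp point (between the pads) lies 8 mm behind it; z points along the fingers, y is the line along which they close (so a half turn about z gives the same grasp; the last joint's range is limited). The gripper opens to 85 mm and grips with 20 to 120 N. Pads are 22 mm wide; open, the fingers measure 114 mm over their backs; the gripper's body (76 mm by 85 mm) begins 54 mm behind the grasp point. The pads swing forward as they close: fully open they stand 13 mm farther back than shut.
Start: joints at [75.115, 4.979, 10.078, 95.1, 0, 90], TCP at [0.141, 0.532, 0.242] pointing down, gripper open.
Joint ranges: [-179.16, 179.16], [-48.56, 103.87], [-65.8, 70.77], [-126.05, 130.52], [-82.76, 87.17], [-180, 180]. Speed limits (degrees/s): [127.2, 127.2, 147.25, 180, 180, 180].

INTERFACE

Orientations are given as [roll, pitch, yaw] about the fixed x, y, z axes, in that order (R = Rz(yaw) Ry(pitch) Rx(roll)).
In Python, from workcell import monitor, cams, ticket gives the robot as it stands.
- The arm moves only by the tool carry_out, never from a script. Its argument "plan" is a list of rows, each an object with "travel": the shift along the world's x, y, z as a fraction of full scale, a list of three; "angular": the turn, a rotation vector about the world's x, y, z as a fraction of full scale, a list of three; "grip": the gripper's target within -1 to 1 (fully open at 1, half-way at 0, shut at -1). In form: [{"travel": [x, y, z], "angular": [ax, ay, az], "grip": grip}, ...]. A call has 1 to 8 rows; each row is the pose to reach, as a shift and turn from the pose commanded when the call began; what a row does not reach only later rows make up. Full scale, the value 1, is 300 mm for a shift and 0.5 rad for a turn. A row lasts 1/12 s, in which the tool goes at most 41.7 mm and 7.16 degrees, less where a joint would pass 70% of its speed; a pose out of reach is approached as far as the arm can. A call with a number of a shift or a turn outside -1 to 1 is refused whole. A call with a gripper value outside its range is refused whole. The fingers move at their own pace and stop on an object; "grip_force" is the grip in N (left out, the last holds). Time passes only in rows, so rows that repeat a pose let the fingers close. It gives the time, the measured TCP pose, the force, the opening and the grip force at its end, in the units of the state.
- monitor.get_obs(): the state, without advancing time (a new reading comes with each control period).
- cams.camera(name): name is "scene" or "top"; returns a dict with "frame" (400x640x3 uint8, red, green, blue), "mtx" (3x3 intrinsics, pixels), "dist" ([k1, k2, p1, p2, k3] as OpenCV has them; the pictures are not rectified), "view" (4x4, takes a point from world to camera coordinates). Camera axes: x right, y up, looking along -z (the intrinsics and any distortion apply to the point x, -y, -z); pixel columns grow to the right and rows downward; lengths in m; the calibration is good to about 2 mm. A picture is of the moment at which its call begins. There is no depth.
- ticket.job_done(): hands the job in; it is judged then, once.
The state is a dict: "time": time; "q": joint angles; "qd": joint speeds; "joint_efforts": joint torques, N m; "ee_pos": TCP position; "tcp_rot": TCP orientation; "wrist_force": force on the tool from outside, world axes, zero at the start; "torque": the same for the moment, N m; "opening": finger opening in m; "grasp_force": force on a finger pad.
Only numpy, scipy, OpenCV 4.12 (cv2) and the standard library are available. Lean on these libraries where they do the work, as an engineer would, in place of code of your own. Each camera call takes 0.05 s, during which the arm holds its last target. There are 200 camera calls.

TASK

Slide the barrel bolt of the gauging fixture fully home into its keeper, which also uncovers the mouth of the sloping guide tube. Take the gauge rod from its rest, push it into the tube until its collar stops on the rim, and draw it right out again. Finish while holding the rod, still and level, with its tip a finger's breadth above the middle of the reading plate and nothing else touching or carrying it; do not let go.

Things in the scene. Friction and masses are not known exactly. Their poses are not given: they have to be found in the camera images.
- bolt_knob (a point): Upright steel knob of the barrel bolt: a pin of 12 mm diameter with a 15 mm ball top. This point lies on its axis, 34 mm above the bolt's axis and 16 mm below the ball's top: the height to grip or push. It slides level along -y of guide_tube, away from the tube mouth into the keeper eye, against about 2.5 N of friction, and stays where left.
- lock_bolt (a joint): Travel of the bolt in m: near 0 drawn, when a square steel shutter on the bolt covers the tube mouth; 0.045 fully home in the keeper, at its stop. The barrel that guides the bolt rises only 9 mm above the bolt's axis.
- gauge_fixture: The gauging fixture, fixed: a grey base plate 110 x 180 x 10 mm with upright cheeks that carry the guide tube and the bolt. Origin on the bench; its x axis is level and runs the way the tube goes in, the bolt slides home along its -y axis. Tube mouth at [-35, 50, 115] mm in this frame.
- guide_tube: Sloping steel tube on the fixture. Origin: centre of its rim (the mouth). x axis: the way in along the bore, 35 degrees below level; y: level, against the bolt's way home; z: square to both, upward. Rim 32 mm outside; funnel from 24 mm wide to the 14 mm bore 11 mm in; 100 mm deep. With the bolt home, shutter and knob stand 45 and 75 mm to the -y side; else the space before the mouth is free.
- rod_grip (a point): Centre of the gauge rod's black handle (90 x 14 wide x 18 mm high as it lies). x axis: along the rod to its tip; z: up as it lies. Along x from here: handle -45 to +45 mm, steel collar of 28 mm diameter +50 to +58, straight round blade of 8 mm diameter +58 to the tip at +143. 0.12 kg, its axis 45 mm above the bench at the start.
- rod_rest: Low grey rest, fixed, on which the rod lies level in two open notches; lift the rod straight up. Origin on the bench below the handle's centre, x axis along the rod to its tip. Notched posts 36 mm wide and 10 mm thick at x = -38 and +105 mm, up to 50 mm high; between them it is 8 mm high.
- rod_collar (a point): Point on the rod's axis in the collar's face that looks towards the tip; it comes to the centre of the tube's rim when the rod is fully in.
- rod_tip (a point): The end of the rod's blade, with four rings engraved near it.
- gauge_rod: The gauge rod itself; same point and axes as rod_grip.
- reading_stand: Fixed stand with the reading plate: a round post on a 56 mm foot. Origin on the bench under the plate's centre. On the bench between rest and stand (left) and the fixture (right) are a gearbox housing and its cover, up to 0.28 m high, from y = -0.16 to 0.26 m: carry the rod well above them and keep the hand clear. A vice 0.14 m high stands at the right front.
- plate_centre (a point): Centre of the top face of the reading plate, a level square aluminium plate of 60 mm with a row of tick marks; the top is 90 mm above the bench.

How it is judged:
By the outcome, as a careful person would: the job done as asked, in the order asked, and still so for the second after the job is handed in, while the arm keeps its last pose, push and grip.
It also fails if it takes over 72 s, if anything falls off the work surface, if the arm or the gripper's body presses on something with over 40 N, if the wrist force passes 120 N, or if a joint passes its speed limit or range.

## Working session

There is one attempt and no reset: what is moved stays moved. The work goes in short steps, Python scripts to look and compute and a tool call to move; the robot and the scene stay as the last step left them, time stands still between calls to the robot, and variables do not carry over. Pictures are saved under pics/ and viewed, at most 13 in all, crops included, and the job is handed in when it is done.

Besides the shell and the picture viewer there is one more tool, called after "Request:" as a command line: name --argument value ..., lists and objects as JSON in quotes. carry_out: Moves the arm, as the interface text tells. Its arguments: {"type":"object","properties":{"plan":{"type":"array","items":{"type":"object","properties":{"travel":{"type":"array","items":{"type":"number"}},"angular":{"type":"array","items":{"type":"number"}},"grip":{"type":"number"}}}},"grip_force":{"type":"number"}},"required":["plan"]}

```bash
mkdir -p pics; ls
python3 - <<'E'
from workcell import monitor,cams
import cv2,numpy as np,pickle
d={}
for n in("scene","top"):
    c=cams.camera(n); d[n]=c
    cv2.imwrite(f"pics/{n}0.png",c["frame"][:,:,::-1])
    print(n,np.round(c["mtx"],1).tolist(),np.round(c["dist"],3),np.round(np.linalg.inv(c["view"]),3).tolist())
pickle.dump(d,open("c0.pkl","wb"))
print(monitor.get_obs())
E
```

```text
pics
scene [[361.2, 0.0, 316.6], [0.0, 361.2, 193.3], [0.0, 0.0, 1.0]] [0.015 0.    0.    0.    0.   ] [[-0.952, 0.175, -0.25, 0.225], [-0.305, -0.511, 0.803, 1.003], [0.013, 0.841, 0.54, 0.778], [0.0, 0.0, 0.0, 1.0]]
top [[371.8, 0.0, 318.1], [0.0, 371.8, 197.1], [0.0, 0.0, 1.0]] [-0.028  0.     0.     0.     0.   ] [[0.009, 0.975, -0.22, 0.286], [-1.0, 0.008, -0.006, 0.052], [-0.004, 0.22, 0.975, 1.275], [0.0, 0.0, 0.0, 1.0]]
{'time': 0.1, 'q': array([7.51138705e+01, 5.00918976e+00, 1.00403843e+01, 9.51009578e+01,
       1.02317626e-03, 8.99998647e+01]), 'qd': array([ 0.04883858, -0.16995745,  0.09402141,  0.02129345, -0.02133368,
       -0.03246984]), 'joint_efforts': array([-2.49862924e-04, -5.21558189e+01,  4.65656698e+01,  1.59658300e-02,
       -2.03744946e-06, -1.32046063e-05]), 'ee_pos': array([0.14124009, 0.53135594, 0.24165451]), 'tcp_rot': array([-1.79930237e+02, -1.02334029e-03,  1.65114005e+02]), 'wrist_force': array([ 0.42341106, -0.90964508,  0.08413234]), 'torque': array([-0.03228157,  0.03222979, -0.03122551]), 'grasp_force': 0.0, 'opening': 0.08551718781775691}
```

View pics/scene0.png

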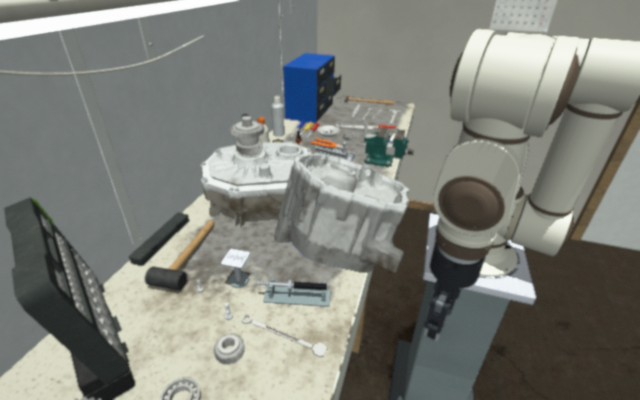

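View pics/top0.png

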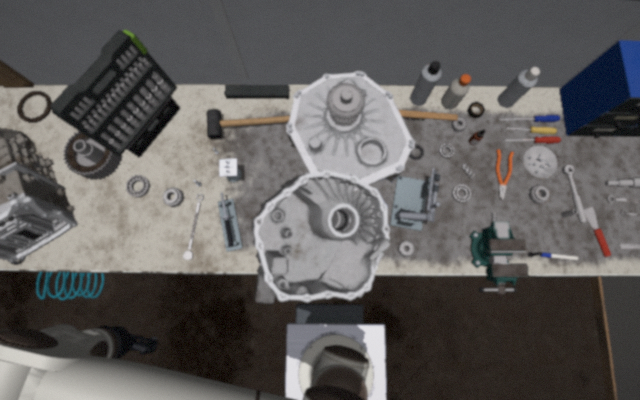

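The scene view shows the stand at (235,265) and the rod on its rest at (297,290); the housing hides the fixture there. In the top view the stand is at (230,168), the rest at (229,222) and the fixture at (415,200). I'll zoom in.

Run:
```python
import cv2,pickle,numpy as np
d=pickle.load(open("c0.pkl","rb"))
t=d["top"]["frame"][:,:,::-1]; s=d["scene"]["frame"][:,:,::-1]
a=cv2.resize(t[165:240,385:450],None,fx=8,fy=8,interpolation=cv2.INTER_CUBIC)   #520x600
cv2.imwrite("pics/fix.png",a)
b=cv2.resize(t[150:255,205:250],None,fx=5.7,fy=5.7,interpolation=cv2.INTER_CUBIC)
c=cv2.resize(s[240:310,215:335],None,fx=4,fy=4,interpolation=cv2.INTER_CUBIC)
im=np.zeros((600,760,3),np.uint8); im[:b.shape[0],:b.shape[1]]=b; im[:c.shape[0],265:265+c.shape[1]]=c
cv2.imwrite("pics/rest.png",im); print(b.shape,c.shape)
```

```text
(598, 256, 3) (280, 480, 3)
```

View pics/fix.png

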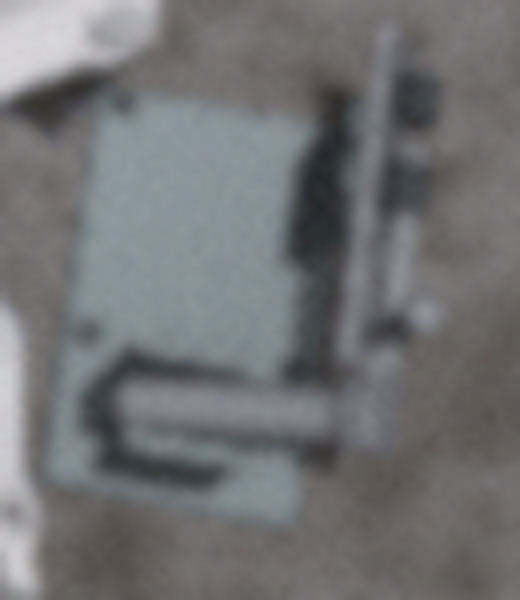

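View pics/rest.png

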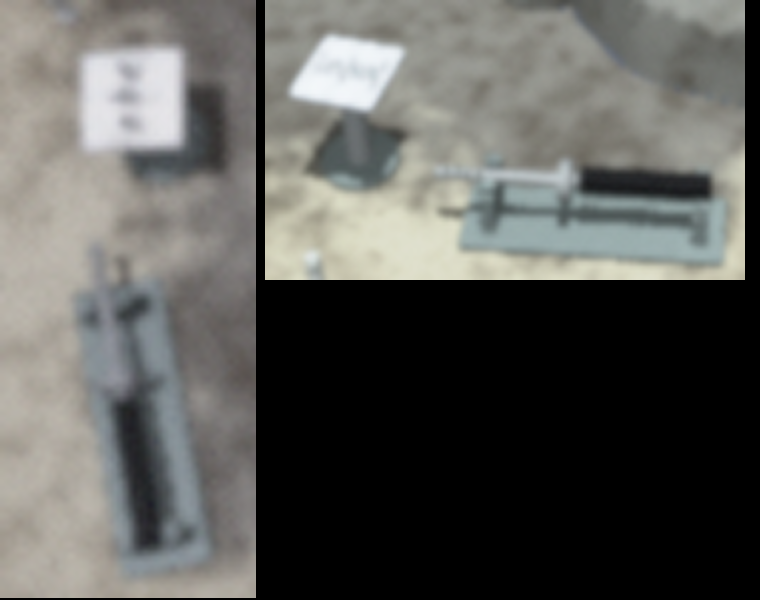

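The fixture crop shows the mouth with its shutter at crop (368,415), the knob ball at (428,312), and the tube running left, so the way in is about world +y and bolt home is about +x. The second picture shows the white plate, with the rod's handle, collar and tip clear in both views. Next I'll convert these pixels to positions.

```bash
cat > h.py <<'E'
import cv2,numpy as np
from workcell import monitor,cams
def ray(c,px):
    n=cv2.undistortPoints(np.array(px,float).reshape(-1,1,2),c["mtx"],c["dist"])[:,0]
    M=np.linalg.inv(c["view"]); d=np.c_[n[:,0],-n[:,1],-np.ones(len(n))]@M[:3,:3].T
    return M[:3,3],d
def onz(c,px,z):
    o,d=ray(c,px); return o+d*((z-o[2])/d[:,2:])
def tri(cs,pxs):
    A=0;b=0
    for c,p in zip(cs,pxs):
        o,d=ray(c,[p]); d=d[0]/np.linalg.norm(d); P=np.eye(3)-np.outer(d,d); A=A+P;b=b+P@o
    return np.linalg.solve(A,b)
def proj(c,X):
    X=np.atleast_2d(X); p=(np.c_[X,np.ones(len(X))]@c["view"].T)[:,:3]*[1,-1,-1]
    return cv2.projectPoints(p,np.zeros(3),np.zeros(3),c["mtx"],c["dist"])[0][:,0]
E
python3 - <<'E'
from h import *
import pickle
np.set_printoptions(precision=4,suppress=True)
d=pickle.load(open("c0.pkl","rb")); t,s=d["top"],d["scene"]
# white plate in both views
def blob(c,x0,y0,x1,y1,lo,inv=False):
    g=cv2.cvtColor(c["frame"],cv2.COLOR_RGB2GRAY)[y0:y1,x0:x1].astype(float)
    m=((g<lo) if inv else (g>lo)).astype(np.uint8)
    n,l,st,ce=cv2.connectedComponentsWithStats(m); i=1+st[1:,4].argmax()
    r=cv2.minAreaRect(np.argwhere(l==i)[:,::-1].astype(np.float32)); return np.array(r[0])+[x0,y0],r[1],r[2],st[i,4],cv2.boxPoints(r)+[x0,y0]
bt=blob(t,214,154,246,180,195); bs=blob(s,220,246,256,270,195)
print("plate top",bt[:4],onz(t,[bt[0]],.09)); print("plate scene",bs[:4],onz(s,[bs[0]],.09))
ht=blob(t,215,215,245,250,50,True); hs=blob(s,285,278,330,294,50,True)
print("handle",ht[:4],hs[:4],onz(t,[ht[0]],.05),onz(s,[hs[0]],.047)); print("hbox",onz(t,ht[4],.054))
T=lambda x,y:(205+x/5.7-.4,150+y/5.7-.4); S=lambda x,y:(215+(x-265)/4-.4,240+y/4-.4)
print("tip",onz(t,[T(95,245)],.047),onz(s,[S(434,173)],.047)); print("collar",onz(t,[T(119,390)],.05),onz(s,[S(566,172)],.047))
F=lambda x,y:(385+x/8-.5,165+y/8-.5)
print("fix TL,TR,BR,BL",onz(t,[F(97,92),F(315,120),F(295,522),F(48,487)],.01))
# blue-grey mask of base plate
f=t["frame"][165:240,385:450].astype(int); m=((f[:,:,2]-f[:,:,0]>8)&(f.sum(2)>300)).astype(np.uint8)
n,l,st,ce=cv2.connectedComponentsWithStats(m); i=1+st[1:,4].argmax(); P=np.argwhere(l==i)[:,::-1].astype(np.float32)
r=cv2.minAreaRect(P); print("mask",r,onz(t,cv2.boxPoints(r)+[385,165],.01))
print("tube axis",onz(t,[F(120,402),F(330,412)],.1)); print("mouth/shutter",onz(t,[F(368,415)],.115),"knob",[onz(t,[F(428,312)],z)[0] for z in(.13,.15,.17)])
E
```

```text
plate top (array([227.5, 167. ]), (17.0, 16.0), 0.0, np.int32(227)) [[0.6545 0.3619 0.09  ]]
plate scene (array([235.38, 257.66]), (25.133405685424805, 16.546903610229492), 10.30484676361084, np.int32(344)) [[0.6548 0.3641 0.09  ]]
handle (array([229.188, 232.784]), (24.32842254638672, 3.4882662296295166), 79.69515228271484, np.int32(83)) (array([310. , 285.5]), (5.0, 30.0), 90.0, np.int32(151)) [[0.4393 0.3524 0.05  ]] [[0.4409 0.3573 0.047 ]]
hbox [[0.4776 0.3668 0.054 ]
 [0.4798 0.3555 0.054 ]
 [0.4006 0.3363 0.054 ]
 [0.3984 0.3475 0.054 ]]
tip [[0.5768 0.3887 0.047 ]] [[0.5796 0.3935 0.047 ]]
collar [[0.4888 0.3679 0.05  ]] [[0.4957 0.3647 0.047 ]]
fix TL,TR,BR,BL [[ 0.6507 -0.218   0.01  ]
 [ 0.6387 -0.3139  0.01  ]
 [ 0.4602 -0.2958  0.01  ]
 [ 0.4745 -0.1903  0.01  ]]
mask ((23.780000686645508, 38.040000915527344), (31.254121780395508, 50.4874267578125), 8.13010311126709) [[ 0.473  -0.1877  0.01  ]
 [ 0.6513 -0.2189  0.01  ]
 [ 0.636  -0.3277  0.01  ]
 [ 0.4585 -0.2933  0.01  ]]
tube axis [[ 0.4957 -0.2032  0.1   ]
 [ 0.4923 -0.2874  0.1   ]]
mouth/shutter [[ 0.4886 -0.2981  0.115 ]] knob [array([ 0.5272, -0.3197,  0.13  ]), array([ 0.523 , -0.3132,  0.15  ]), array([ 0.5188, -0.3067,  0.17  ])]
```

Request:
carry_out --plan '[{"travel": [0, 0, 0.55], "angular": [0, 0, 0], "grip": 0}, {"travel": [0, 0, 0.55], "angular": [0, 0, 0], "grip": 0}, {"travel": [0, 0, 0.55], "angular": [0, 0, 0], "grip": 0}, {"travel": [0, 0, 0.55], "angular": [0, 0, 0], "grip": 0}, {"travel": [0.2, -0.5, 0.55], "angular": [0, 0, 0.115], "grip": 0}, {"travel": [0.2, -0.5, 0.55], "angular": [0, 0, 0.23], "grip": 0}, {"travel": [0.2, -0.5, 0.55], "angular": [0, 0, 0.23], "grip": 0}, {"travel": [0.2, -0.5, 0.55], "angular": [0, 0, 0.23], "grip": 0}]'

```text
time: 0.77
ee_pos: [0.2018, 0.3802, 0.407]
tcp_rot: [-180.0, -0.0, 171.8]
wrist_force: [0.4, -0.1, 0.5]
opening: 0.0426
grasp_force: 0.0
```

Run:
```python
from h import *
o=monitor.get_obs(); print({k:np.round(o[k],3) for k in("time","q","ee_pos","tcp_rot","wrist_force","opening")})
```

```text
{'time': np.float64(0.767), 'q': array([ 6.2045e+01, -3.7420e+00,  2.0520e+01,  1.1430e+02, -1.2000e-02,
        7.0288e+01]), 'ee_pos': array([0.202, 0.38 , 0.407]), 'tcp_rot': array([-1.79961e+02, -2.00000e-03,  1.71757e+02]), 'wrist_force': array([ 0.418, -0.111,  0.496]), 'opening': np.float64(0.043)}
```

Request:
carry_out --plan '[{"travel": [0.5, -1, 0], "angular": [0, 0, 0], "grip": 0}, {"travel": [0.5, -1, 0], "angular": [0, 0, 0], "grip": 0}, {"travel": [0.5, -1, 0], "angular": [0, 0, 0], "grip": 0}, {"travel": [0.5, -1, 0], "angular": [0, 0, 0], "grip": 0}, {"travel": [0.5, -1, 0], "angular": [0, 0, 0], "grip": 0}, {"travel": [0.5, -1, 0], "angular": [0, 0, 0], "grip": 0}, {"travel": [0.5, -1, 0], "angular": [0, 0, 0], "grip": 0}, {"travel": [0.5, -1, 0], "angular": [0, 0, 0], "grip": 0}]'

```text
time: 1.43
ee_pos: [0.3505, 0.0813, 0.4073]
tcp_rot: [180.0, 0.0, 171.7]
wrist_force: [0.8, 1.3, -0.1]
opening: 0.0426
grasp_force: 0.0
```

Request:
carry_out --plan '[{"travel": [0.5, -1, 0], "angular": [0, 0, 0], "grip": 0}, {"travel": [0.5, -1, 0], "angular": [0, 0, 0], "grip": 0}, {"travel": [0.5, -1, 0], "angular": [0, 0, 0], "grip": 0}, {"travel": [0.5, -1, 0], "angular": [0, 0, 0], "grip": 0}, {"travel": [0.5, -1, 0], "angular": [0, 0, 0], "grip": 0}, {"travel": [0.5, -1, 0], "angular": [0, 0, 0], "grip": 0}, {"travel": [0.5, -1, 0], "angular": [0, 0, 0], "grip": 0}, {"travel": [0.5, -1, 0], "angular": [0, 0, 0], "grip": 0}]'

```text
time: 2.1
ee_pos: [0.4998, -0.217, 0.4069]
tcp_rot: [180.0, -0.0, 171.7]
wrist_force: [0.6, -0.1, 0.5]
opening: 0.0426
grasp_force: 0.0
```

Request:
carry_out --plan '[{"travel": [0.07, -0.31, 0], "angular": [0, 0, 0], "grip": 0}, {"travel": [0.07, -0.31, 0], "angular": [0, 0, 0], "grip": 0}, {"travel": [0.07, -0.31, 0], "angular": [0, 0, 0], "grip": 0}, {"travel": [0.07, -0.31, -0.6], "angular": [0, 0, 0], "grip": 0}, {"travel": [0.07, -0.31, -0.6], "angular": [0, 0, 0], "grip": 0}, {"travel": [0.07, -0.31, -0.6], "angular": [0, 0, 0], "grip": 0}, {"travel": [0.07, -0.31, -0.6], "angular": [0, 0, 0], "grip": 0}, {"travel": [0.07, -0.31, -0.6], "angular": [0, 0, 0], "grip": 0}]'

```text
time: 2.77
ee_pos: [0.5191, -0.3071, 0.2221]
tcp_rot: [179.9, -0.3, 171.7]
wrist_force: [-1.3, 0.7, -0.3]
opening: 0.0428
grasp_force: 0.0
```

Run:
```python
from h import *
o=monitor.get_obs(); print({k:np.round(o[k],3) for k in("time","q","ee_pos","tcp_rot","wrist_force","opening")})
c=cams.camera("top"); e=o["ee_pos"]
for z in (.15,.16,.17): print(z, proj(c,[[.521,-.31,z]]))
p=proj(c,[e])[0]; x,y=int(p[0]),int(p[1]); print(p)
cv2.imwrite("pics/k1.png",cv2.resize(c["frame"][155:245,375:465,::-1],None,fx=6,fy=6,interpolation=cv2.INTER_CUBIC))
```

```text
{'time': np.float64(2.767), 'q': array([-30.608,  12.363,  16.121,  94.044,  -0.   , -22.301]), 'ee_pos': array([ 0.519, -0.307,  0.222]), 'tcp_rot': array([179.891,  -0.266, 171.693]), 'wrist_force': array([-1.31 ,  0.739, -0.284]), 'opening': np.float64(0.043)}
0.15 [[437.01433101 204.13227995]]
0.16 [[438.0157793  203.47338948]]
0.17 [[439.03438273 202.80316069]]
[443.68747976 199.73753313]
```

View pics/k1.png

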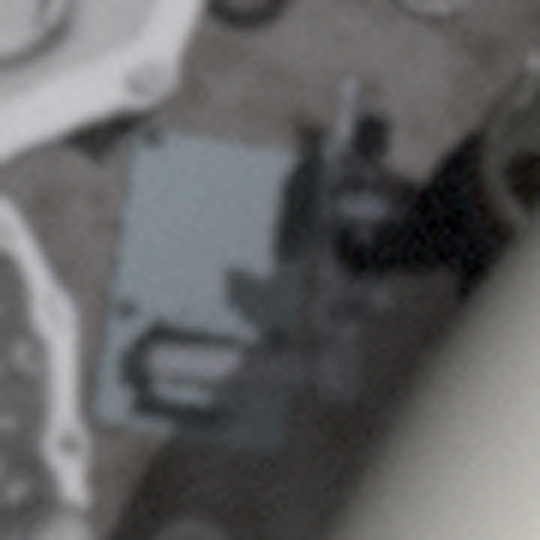

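The dimmed knob ball shows near crop (378,300), which is about full (438,204) and matches the predicted spot. I'll descend around it.

Request:
carry_out --plan '[{"travel": [0, 0, -0.08], "angular": [0, 0, 0], "grip": 0}, {"travel": [0, 0, -0.14], "angular": [0, 0, 0], "grip": 0}, {"travel": [0, 0, -0.18], "angular": [0, 0, 0], "grip": 0}, {"travel": [0, 0, -0.22], "angular": [0, 0, 0], "grip": 0}, {"travel": [0, 0, -0.24], "angular": [0, 0, 0], "grip": 0}, {"travel": [0, 0, -0.24], "angular": [0, 0, 0], "grip": 0}]'

```text
time: 3.32
ee_pos: [0.5203, -0.3076, 0.1545]
tcp_rot: [180.0, -0.1, 171.7]
wrist_force: [0.4, -0.1, 0.4]
opening: 0.0427
grasp_force: 0.0
```

Request:
carry_out --plan '[{"travel": [0, 0, 0], "angular": [0, 0, 0], "grip": -1}, {"travel": [0, 0, 0], "angular": [0, 0, 0], "grip": -1}, {"travel": [0, 0, 0], "angular": [0, 0, 0], "grip": -1}, {"travel": [0, 0, 0], "angular": [0, 0, 0], "grip": -1}, {"travel": [0, 0, 0], "angular": [0, 0, 0], "grip": -1}]' --grip_force 20

```text
time: 3.73
ee_pos: [0.5211, -0.3063, 0.1566]
tcp_rot: [179.9, 0.1, 171.8]
wrist_force: [1.7, 8.7, 1.9]
opening: 0.0132
grasp_force: 19.7
```

Request:
carry_out --plan '[{"travel": [0.02, 0.01, 0], "angular": [0, 0, 0], "grip": -1}, {"travel": [0.05, 0.005, 0], "angular": [0, 0, 0], "grip": -1}, {"travel": [0.08, 0, 0], "angular": [0, 0, 0], "grip": -1}, {"travel": [0.1, -0.003, 0], "angular": [0, 0, 0], "grip": -1}, {"travel": [0.12, -0.006, 0], "angular": [0, 0, 0], "grip": -1}, {"travel": [0.13, -0.008, 0], "angular": [0, 0, 0], "grip": -1}, {"travel": [0.13, -0.008, 0], "angular": [0, 0, 0], "grip": -1}]'

```text
time: 4.32
ee_pos: [0.5599, -0.3129, 0.1567]
tcp_rot: [-179.7, 0.1, 171.6]
wrist_force: [-1.2, -11.7, 0.8]
opening: 0.013
grasp_force: 20.1
```

Request:
carry_out --plan '[{"travel": [0.01, -0.01, 0], "angular": [0, 0, 0], "grip": -1}, {"travel": [0.02, -0.012, 0], "angular": [0, 0, 0], "grip": -1}, {"travel": [0.03, -0.014, 0], "angular": [0, 0, 0], "grip": -1}, {"travel": [0.04, -0.015, 0], "angular": [0, 0, 0], "grip": -1}, {"travel": [0.04, -0.015, 0], "angular": [0, 0, 0], "grip": -1}]'

```text
time: 4.73
ee_pos: [0.5691, -0.3147, 0.1556]
tcp_rot: [-180.0, -0.3, 171.6]
wrist_force: [-15.1, 1.0, 3.9]
opening: 0.013
grasp_force: 20.3
```

Request:
carry_out --plan '[{"travel": [0.01, -0.002, 0], "angular": [0, 0, 0], "grip": -1}, {"travel": [0.01, -0.002, 0], "angular": [0, 0, 0], "grip": -1}]' --grip_force 40

```text
time: 4.9
ee_pos: [0.5694, -0.3147, 0.1555]
tcp_rot: [180.0, -0.6, 171.6]
wrist_force: [-30.3, 4.6, 10.0]
opening: 0.012
grasp_force: 39.0
```

Request:
carry_out --plan '[{"travel": [-0.015, 0, 0], "angular": [0, 0, 0], "grip": 0}, {"travel": [-0.015, 0, 0], "angular": [0, 0, 0], "grip": 0}, {"travel": [-0.015, 0, 0], "angular": [0, 0, 0], "grip": 0}, {"travel": [-0.015, 0, 0], "angular": [0, 0, 0], "grip": 0}, {"travel": [-0.015, 0, 0.2], "angular": [0, 0, 0], "grip": 0}, {"travel": [-0.015, 0, 0.4], "angular": [0, 0, 0], "grip": 0}, {"travel": [-0.015, 0, 0.84], "angular": [0, 0, 0], "grip": 0}, {"travel": [-0.015, 0, 0.84], "angular": [0, 0, 0], "grip": 0}]'

```text
time: 5.57
ee_pos: [0.5698, -0.3148, 0.3241]
tcp_rot: [-180.0, 0.1, 171.7]
wrist_force: [1.9, -1.1, 1.6]
opening: 0.0429
grasp_force: 0.0
```

The knob held at x=0.569 under a 30 N push, so the bolt is on its stop. I'll fly to the rest next, then look at the fixture once it's uncovered.

Request:
carry_out --plan '[{"travel": [-0.05, 0.2, 0.28], "angular": [0, 0, 0], "grip": 0}, {"travel": [-0.2, 1, 0.28], "angular": [0, 0, 0.1], "grip": 0}, {"travel": [-0.2, 1, 0.28], "angular": [0, 0, 0.2], "grip": 0}, {"travel": [-0.2, 1, 0.28], "angular": [0, 0, 0.3], "grip": 0}, {"travel": [-0.2, 1, 0.28], "angular": [0, 0, 0.4], "grip": 0}, {"travel": [-0.2, 1, 0.28], "angular": [0, 0, 0.4], "grip": 0}, {"travel": [-0.2, 1, 0.28], "angular": [0, 0, 0.4], "grip": 0}, {"travel": [-0.2, 1, 0.28], "angular": [0, 0, 0.4], "grip": 0}]'

```text
time: 6.23
ee_pos: [0.5092, -0.0128, 0.407]
tcp_rot: [180.0, 0.1, -176.8]
wrist_force: [-0.4, -0.0, -0.3]
opening: 0.0426
grasp_force: 0.0
```

Request:
carry_out --plan '[{"travel": [-0.2, 1, 0], "angular": [0, 0, 0.1], "grip": 0}, {"travel": [-0.2, 1, 0], "angular": [0, 0, 0.2], "grip": 0}, {"travel": [-0.2, 1, 0], "angular": [0, 0, 0.3], "grip": 0}, {"travel": [-0.2, 1, 0], "angular": [0, 0, 0.385], "grip": 0}, {"travel": [-0.2, 1, 0], "angular": [0, 0, 0.385], "grip": 0}, {"travel": [-0.2, 1, 0], "angular": [0, 0, 0.385], "grip": 0}, {"travel": [-0.2, 1, 0], "angular": [0, 0, 0.385], "grip": 0}, {"travel": [-0.2, 1, 0], "angular": [0, 0, 0.385], "grip": 0}]'

```text
time: 6.9
ee_pos: [0.4487, 0.2895, 0.4054]
tcp_rot: [179.9, -0.0, -165.6]
wrist_force: [-0.2, -0.5, -0.1]
opening: 0.0429
grasp_force: 0.0
```

Run:
```python
from h import *
import pickle
o=monitor.get_obs(); print({k:np.round(o[k],3) for k in("time","q","ee_pos","tcp_rot")})
c=cams.camera("top"); pickle.dump(c,open("c1.pkl","wb"))
cv2.imwrite("pics/f2.png",cv2.resize(c["frame"][165:240,385:450,::-1],None,fx=8,fy=8,interpolation=cv2.INTER_CUBIC))
```

```text
{'time': np.float64(6.9), 'q': array([3.27920e+01, 1.07550e+01, 3.56350e+01, 1.14869e+02, 6.90000e-02,
       1.83980e+01]), 'ee_pos': array([0.449, 0.289, 0.405]), 'tcp_rot': array([ 1.79931e+02, -1.10000e-02, -1.65605e+02])}
```

View pics/f2.png

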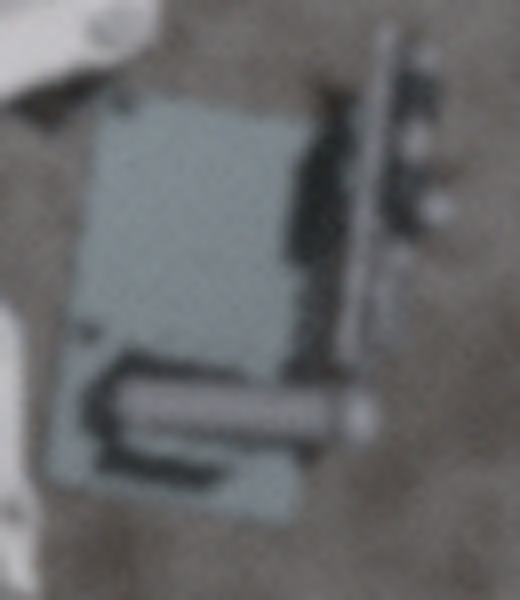

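The bolt is home, with the knob at crop (438,207). The rim is uncovered at about (358,415) and the tube's axis is near row 405–412. I'll cross-check that against the knob position the robot measured.

Run:
```python
from h import *
import pickle
np.set_printoptions(precision=4,suppress=True)
c=pickle.load(open("c1.pkl","rb"))
F=lambda x,y:(385+x/8-.5,165+y/8-.5)
for z in(.15,.16,.17): print("knob",z,onz(c,[F(438,207)],z)[0])
print("rim",onz(c,[F(360,415)],.115))
# tube centreline rows: intensity profile per column, upscaled
g=cv2.GaussianBlur(cv2.cvtColor(c["frame"],cv2.COLOR_RGB2GRAY).astype(np.float32),(0,0),.8)
g=cv2.resize(g[165:240,385:450],None,fx=8,fy=8,interpolation=cv2.INTER_CUBIC)
for x in range(140,385,15):
    p=g[350:480,x]; w=g[375:445,x]; d=np.diff(g[360:470,x]); print(x,360+d[:60].argmax(),360+50+d[50:].argmin(),int(w.max()))
r=g[380:450].copy(); print("row415",[ (x,int(g[415,x])) for x in range(320,400,6)])
# predictions for mouth hypotheses
for yaw in(80,81,82):
    a=np.radians(yaw); ex=np.array([np.cos(a),np.sin(a),0]);ey=np.array([-np.sin(a),np.cos(a),0])
    k=np.array([.5694,-.3147,0]); lat=k+.075*ey
    for f in(0,.016,.02):
        m=lat+f*ex; m[2]=.115; e=m+.1*(ex*np.cos(.611)-np.array([0,0,np.sin(.611)])); q=(proj(c,[m,e])-[385,165]+.5)*8; print(yaw,f,m,q.round())
```

```text
knob 0.15 [ 0.5649 -0.3197  0.15  ]
knob 0.16 [ 0.5624 -0.3164  0.16  ]
knob 0.17 [ 0.5599 -0.3131  0.17  ]
rim [[ 0.4885 -0.2949  0.115 ]]
140 379 451 119
155 379 459 120
170 379 459 121
185 387 459 121
200 387 467 122
215 387 419 121
230 387 427 121
245 395 427 122
260 395 427 121
275 395 427 119
290 387 427 120
305 387 435 119
320 387 435 111
335 387 427 102
350 387 435 122
365 395 435 130
380 395 435 106
row415 [(320, 111), (326, 105), (332, 102), (338, 103), (344, 111), (350, 122), (356, 130), (362, 132), (368, 127), (374, 116), (380, 106), (386, 98), (392, 92), (398, 90)]
80 0 [ 0.4955 -0.3017  0.115 ] [[376. 398.]
 [140. 387.]]
80 0.016 [ 0.4983 -0.2859  0.115 ] [[336. 390.]
 [102. 380.]]
80 0.02 [ 0.499 -0.282  0.115] [[326. 389.]
 [ 93. 378.]]
81 0 [ 0.4953 -0.303   0.115 ] [[379. 398.]
 [143. 391.]]
81 0.016 [ 0.4978 -0.2872  0.115 ] [[339. 392.]
 [105. 384.]]
81 0.02 [ 0.4985 -0.2832  0.115 ] [[329. 390.]
 [ 95. 383.]]
82 0 [ 0.4951 -0.3043  0.115 ] [[383. 399.]
 [146. 394.]]
82 0.016 [ 0.4974 -0.2884  0.115 ] [[342. 393.]
 [107. 389.]]
82 0.02 [ 0.4979 -0.2845  0.115 ] [[332. 391.]
 [ 98. 388.]]
```

Camera and robot agree: mouth ≈ (0.4885, −0.295, 0.115), fixture yaw ≈ 81°. Next is the rod.

Request:
carry_out --plan '[{"travel": [-0.03, 0.21, 0], "angular": [0, 0, 0], "grip": 0.3}, {"travel": [-0.03, 0.21, -0.2], "angular": [0, 0, 0], "grip": 0.3}, {"travel": [-0.03, 0.21, -0.95], "angular": [0, 0, 0], "grip": 0.3}, {"travel": [-0.03, 0.21, -0.95], "angular": [0, 0, 0], "grip": 0.3}, {"travel": [-0.03, 0.21, -0.95], "angular": [0, 0, 0], "grip": 0.3}, {"travel": [-0.03, 0.21, -0.95], "angular": [0, 0, 0], "grip": 0.3}, {"travel": [-0.03, 0.21, -0.95], "angular": [0, 0, 0], "grip": 0.3}, {"travel": [-0.03, 0.21, -0.95], "angular": [0, 0, 0], "grip": 0.3}]'

```text
time: 7.62
ee_pos: [0.4406, 0.3476, 0.1187]
tcp_rot: [180.0, 0.0, -165.8]
wrist_force: [0.4, -0.0, -0.1]
opening: 0.0557
grasp_force: 0.0
```

Request:
carry_out --plan '[{"travel": [0, 0, 0], "angular": [0, 0, 0], "grip": 0.3}, {"travel": [0, 0, 0], "angular": [0, 0, 0], "grip": 0.3}]'

```text
time: 7.78
ee_pos: [0.4402, 0.3472, 0.1203]
tcp_rot: [-179.9, -0.2, -165.8]
wrist_force: [0.0, -0.4, 0.9]
opening: 0.0556
grasp_force: 0.0
```

Request:
carry_out --plan '[{"travel": [0, 0.025, -0.1], "angular": [0, 0, 0], "grip": 0.3}, {"travel": [0, 0.025, -0.2], "angular": [0, 0, 0], "grip": 0.3}, {"travel": [0, 0.025, -0.25], "angular": [0, 0, 0], "grip": 0.3}, {"travel": [0, 0.025, -0.277], "angular": [0, 0, 0], "grip": 0.3}, {"travel": [0, 0.025, -0.277], "angular": [0, 0, 0], "grip": 0.3}]'

```text
time: 8.2
ee_pos: [0.4417, 0.3558, 0.0392]
tcp_rot: [180.0, 0.1, -165.8]
wrist_force: [-0.4, 0.2, -0.4]
opening: 0.0558
grasp_force: 0.0
```

Request:
carry_out --plan '[{"travel": [0, 0, 0], "angular": [0, 0, 0], "grip": -1}, {"travel": [0, 0, 0], "angular": [0, 0, 0], "grip": -1}, {"travel": [0, 0, 0], "angular": [0, 0, 0], "grip": -1}, {"travel": [0, 0, 0], "angular": [0, 0, 0], "grip": -1}, {"travel": [0, 0, 0], "angular": [0, 0, 0], "grip": -1}, {"travel": [0, 0, 0], "angular": [0, 0, 0], "grip": -1}]' --grip_force 60

```text
time: 8.7
ee_pos: [0.4418, 0.3559, 0.0398]
tcp_rot: [179.9, 0.2, -165.8]
wrist_force: [0.2, -0.1, 6.4]
opening: 0.0133
grasp_force: 58.5
```

Request:
carry_out --plan '[{"travel": [0, 0, 0.05], "angular": [0, 0, 0], "grip": -1}, {"travel": [0, 0, 0.15], "angular": [0, 0, 0], "grip": -1}, {"travel": [0, 0, 0.28], "angular": [0, 0, 0], "grip": -1}, {"travel": [0, 0, 0.4], "angular": [0, 0, 0], "grip": -1}, {"travel": [0, 0, 0.53], "angular": [0, 0, 0], "grip": -1}, {"travel": [0, 0, 0.65], "angular": [0, 0, 0], "grip": -1}, {"travel": [0, 0, 0.65], "angular": [0, 0, 0], "grip": -1}, {"travel": [0, 0, 0.65], "angular": [0, 0, 0], "grip": -1}]'

```text
time: 9.37
ee_pos: [0.4417, 0.3558, 0.2357]
tcp_rot: [179.9, 0.3, -165.8]
wrist_force: [0.4, -0.2, -1.9]
opening: 0.0131
grasp_force: 58.9
```

Run:
```python
from h import *
import pickle
o=monitor.get_obs(); print({k:np.round(o[k],4) for k in("time","q","ee_pos","tcp_rot","wrist_force","opening","grasp_force")})
a=cams.camera("scene"); b=cams.camera("top"); pickle.dump((a,b,o),open("c2.pkl","wb"))
R=cv2.Rodrigues(np.zeros(3))[0]
from scipy.spatial.transform import Rotation as Ro
R=Ro.from_euler("xyz",o["tcp_rot"],degrees=True).as_matrix()
P=lambda s:o["ee_pos"]-.008*R[:,2]-R[:,0]*s
out=[]
for c,f in((a,6),(b,8)):
    pr=proj(c,[P(0),P(.058),P(.143)]); m=pr.mean(0).astype(int)-[32,32]; print(m,pr.round(1).tolist(),((pr-m+.5)*6).round())
    out.append(cv2.resize(c["frame"][m[1]:m[1]+64,m[0]:m[0]+64,::-1],None,fx=6,fy=6,interpolation=cv2.INTER_CUBIC))
cv2.imwrite("pics/r3.png",np.hstack(out))
```

```text
{'time': np.float64(9.3667), 'q': array([3.88561e+01, 6.94860e+00, 1.14818e+01, 9.42518e+01, 6.00000e-04,
       2.46660e+01]), 'ee_pos': array([0.4417, 0.3558, 0.2357]), 'tcp_rot': array([ 179.882 ,    0.2555, -165.8101]), 'wrist_force': array([ 0.4034, -0.1804, -1.8965]), 'opening': np.float64(0.0131), 'grasp_force': np.float64(58.8798)}
[250 193] [[310.1, 226.9], [286.0, 225.7], [250.8, 223.9]] [[364. 207.]
 [219. 199.]
 [  8. 188.]]
[175 168] [[211.7, 223.2], [208.1, 203.5], [203.0, 175.5]] [[223. 334.]
 [202. 216.]
 [171.  48.]]
```

View pics/r3.png

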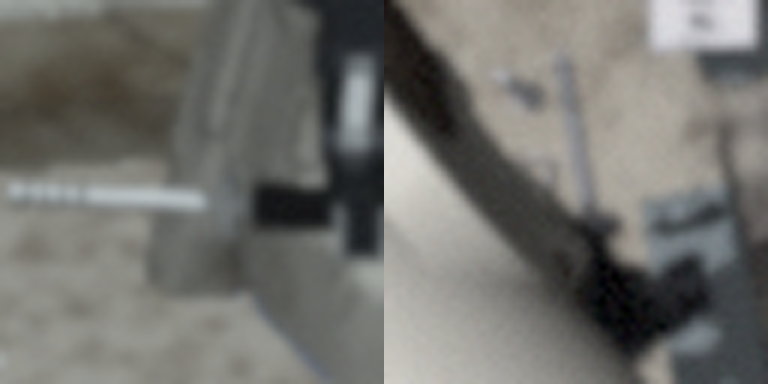

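The rod sits level and centred in the jaws: in the scene crop the tip at (8,187) matches the prediction, and the top view is off by only about 4 mm of camera bias. I'll carry it over.

Request:
carry_out --plan '[{"travel": [0, 0, 0.14], "angular": [0, 0, 0.1], "grip": -1}, {"travel": [0, 0, 0.28], "angular": [0, 0, 0.2], "grip": -1}, {"travel": [0, 0, 0.42], "angular": [0, 0, 0.3], "grip": -1}, {"travel": [0, 0, 0.56], "angular": [0, 0, 0.4], "grip": -1}, {"travel": [0, -0.1, 0.58], "angular": [0, 0, 0.5], "grip": -1}, {"travel": [0, -0.22, 0.58], "angular": [0, 0, 0.6], "grip": -1}, {"travel": [0, -0.36, 0.58], "angular": [0, 0, 0.7], "grip": -1}, {"travel": [0, -0.5, 0.58], "angular": [0, 0, 0.8], "grip": -1}]'

```text
time: 10.13
ee_pos: [0.4409, 0.2049, 0.4049]
tcp_rot: [180.0, -0.2, -142.7]
wrist_force: [1.1, -0.6, -2.0]
opening: 0.0128
grasp_force: 58.8
```

Request:
carry_out --plan '[{"travel": [0, -0.13, 0], "angular": [0, 0, 0.1], "grip": -1}, {"travel": [0, -0.26, 0], "angular": [0, 0, 0.2], "grip": -1}, {"travel": [0, -0.39, 0], "angular": [0, 0, 0.3], "grip": -1}, {"travel": [0, -0.52, 0], "angular": [0, 0, 0.4], "grip": -1}, {"travel": [0, -0.65, 0], "angular": [0, 0, 0.5], "grip": -1}, {"travel": [0, -0.78, 0], "angular": [0, 0, 0.6], "grip": -1}, {"travel": [0, -0.9, 0], "angular": [0, 0, 0.7], "grip": -1}, {"travel": [0, -1, 0], "angular": [0, 0, 0.8], "grip": -1}]'

```text
time: 10.8
ee_pos: [0.4404, -0.0964, 0.4053]
tcp_rot: [179.9, -0.1, -119.9]
wrist_force: [0.8, -0.1, -1.3]
opening: 0.0126
grasp_force: 58.8
```

Request:
carry_out --plan '[{"travel": [0.01, -0.13, 0], "angular": [0, 0, 0.1], "grip": -1}, {"travel": [0.02, -0.26, 0], "angular": [0, 0, 0.2], "grip": -1}, {"travel": [0.03, -0.39, 0], "angular": [0, 0, 0.3], "grip": -1}, {"travel": [0.04, -0.52, 0], "angular": [0, 0, 0.4], "grip": -1}, {"travel": [0.05, -0.65, 0], "angular": [0, 0, 0.5], "grip": -1}, {"travel": [0.06, -0.78, 0], "angular": [0, 0, 0.6], "grip": -1}, {"travel": [0.07, -0.9, 0], "angular": [0, 0, 0.7], "grip": -1}, {"travel": [0.09, -1, 0], "angular": [0, 0, 0.73], "grip": -1}]'

```text
time: 11.47
ee_pos: [0.4672, -0.3967, 0.4049]
tcp_rot: [179.9, 0.1, -99.0]
wrist_force: [1.7, 0.1, -1.1]
opening: 0.0129
grasp_force: 58.8
```

Run:
```python
from h import *
o=monitor.get_obs(); print({k:np.round(o[k],4) for k in("time","q","ee_pos","tcp_rot","wrist_force","opening","grasp_force")})
```

```text
{'time': np.float64(11.4667), 'q': array([-4.032640e+01,  2.497140e+01,  5.387170e+01,  1.190604e+02,
       -2.140000e-02, -1.213603e+02]), 'ee_pos': array([ 0.4672, -0.3967,  0.4049]), 'tcp_rot': array([ 1.798522e+02,  6.500000e-02, -9.896620e+01]), 'wrist_force': array([ 1.7481,  0.0901, -1.0632]), 'opening': np.float64(0.0129), 'grasp_force': np.float64(58.8175)}
```

Request:
carry_out --plan '[{"travel": [0, -0.06, -0.05], "angular": [-0.12, 0.019, 0], "grip": -1}, {"travel": [0, -0.13, -0.1], "angular": [-0.24, 0.038, 0], "grip": -1}, {"travel": [0, -0.16, -0.15], "angular": [-0.36, 0.057, 0], "grip": -1}, {"travel": [0, -0.16, -0.2], "angular": [-0.48, 0.076, 0], "grip": -1}, {"travel": [0, -0.16, -0.2], "angular": [-0.603, 0.095, 0], "grip": -1}, {"travel": [0, -0.16, -0.2], "angular": [-0.603, 0.095, 0], "grip": -1}]'

```text
time: 11.97
ee_pos: [0.4676, -0.4407, 0.3438]
tcp_rot: [179.8, -17.5, -98.9]
wrist_force: [-0.3, 0.2, -1.1]
opening: 0.0129
grasp_force: 59.0
```

Request:
carry_out --plan '[{"travel": [0, 0, -0.05], "angular": [-0.12, 0.019, 0], "grip": -1}, {"travel": [0, 0, -0.1], "angular": [-0.24, 0.038, 0], "grip": -1}, {"travel": [0, 0, -0.15], "angular": [-0.36, 0.057, 0], "grip": -1}, {"travel": [0, 0, -0.2], "angular": [-0.48, 0.076, 0], "grip": -1}, {"travel": [0, 0, -0.3], "angular": [-0.603, 0.095, 0], "grip": -1}, {"travel": [0, 0, -0.3], "angular": [-0.603, 0.095, 0], "grip": -1}, {"travel": [0, 0, -0.3], "angular": [-0.603, 0.095, 0], "grip": -1}]'

```text
time: 12.55
ee_pos: [0.4671, -0.4409, 0.254]
tcp_rot: [179.7, -34.7, -98.8]
wrist_force: [-0.1, -0.6, -0.3]
opening: 0.0124
grasp_force: 59.0
```

```bash
cat > st.py <<'E'
from h import *
from scipy.spatial.transform import Rotation as Ro
np.set_printoptions(precision=4,suppress=True)
o=monitor.get_obs(); R=Ro.from_euler("xyz",o["tcp_rot"],degrees=True).as_matrix()
d=-R[:,0]; g=o["ee_pos"]-.006*R[:,2]
print("t",o["time"],"ee",o["ee_pos"],"F",o["wrist_force"],"d",d,"tip",g+.143*d,"q",o["q"],"op",o["opening"])
yw,M=np.radians(81),np.array([.491,-.292,.115])
D=np.array([np.cos(.611)*np.cos(yw),np.cos(.611)*np.sin(yw),-np.sin(.611)])
e=g+.143*d-M; print("along",e@D,"off",e-(e@D)*D,"angerr",np.degrees(np.cross(d,D)))
E
python3 st.py
```

```text
t 12.55 ee [ 0.4671 -0.4409  0.254 ] F [-0.1279 -0.5795 -0.3459] d [ 0.1258  0.8126 -0.569 ] tip [ 0.4856 -0.3213  0.1776] q [ -30.239     2.2933    2.6897   76.5273  -32.114  -115.3542] op 0.012430083393446601
along -0.06031340204563479 off [0.0024 0.0195 0.028 ] angerr [-0.3352 -0.0429 -0.1353]
```

Request:
carry_out --plan '[{"travel": [0, -0.05, -0.06], "angular": [0, 0, 0], "grip": -1}, {"travel": [-0.008, -0.065, -0.093], "angular": [0, 0, 0], "grip": -1}, {"travel": [0, -0.02, -0.13], "angular": [0, 0, 0], "grip": -1}, {"travel": [0.007, 0.03, -0.16], "angular": [0, 0, 0], "grip": -1}, {"travel": [0.007, 0.03, -0.16], "angular": [0, 0, 0], "grip": -1}, {"travel": [0.007, 0.03, -0.16], "angular": [0, 0, 0], "grip": -1}]'

```text
time: 13.05
ee_pos: [0.4708, -0.4337, 0.2108]
tcp_rot: [-179.8, -34.9, -99.1]
wrist_force: [0.1, 0.3, -1.3]
opening: 0.0128
grasp_force: 59.1
```

```bash
cat >> st.py <<'E'
import sys
if len(sys.argv)>1:
    c=cams.camera("top"); cv2.imwrite(sys.argv[1],cv2.resize(c["frame"][165:240,385:475,::-1],None,fx=8,fy=8,interpolation=cv2.INTER_CUBIC))
    pts=[g+.143*d,g+.058*d,g,M]; print("crop px tip,collar,grip,M",((proj(c,pts)-[385,165]+.5)*8).round())
E
python3 st.py pics/t1.png
```

```text
t 13.05 ee [ 0.4708 -0.4337  0.2108] F [ 0.0646  0.3134 -1.2769] d [ 0.1303  0.8092 -0.5728] tip [ 0.49   -0.3145  0.1338] q [ -29.376     1.8222   -2.6355   71.7347  -32.43   -114.3283] op 0.01277548677987611
along -0.029176373869709244 off [0.0027 0.0011 0.0021] angerr [-0.0472  0.0767  0.0976]
crop px tip,collar,grip,M [[424. 403.]
 [649. 411.]
 [814. 417.]
 [352. 409.]]
```

View pics/t1.png

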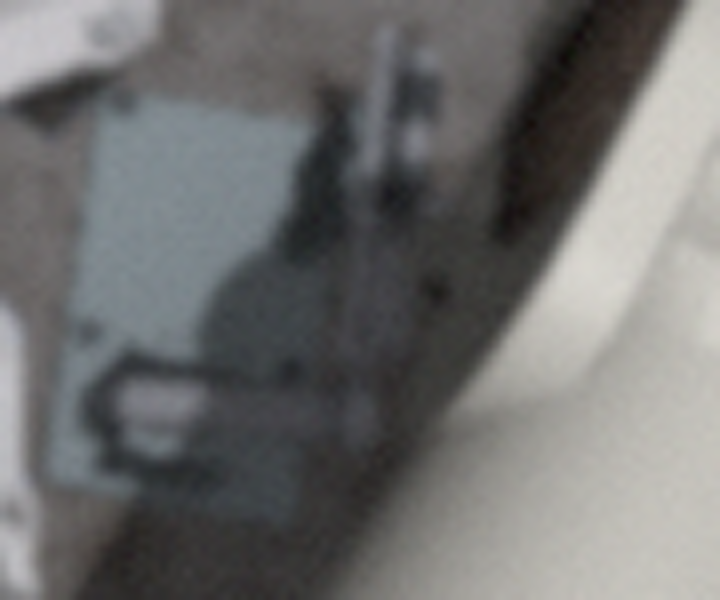

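The top view shows the rim at (358,412); the tip is lost in the arm's shadow. I'll go in gently by feel.

Request:
carry_out --plan '[{"travel": [-0.006, 0.02, -0.025], "angular": [0, 0, 0], "grip": -1}, {"travel": [-0.003, 0.045, -0.042], "angular": [0, 0, 0], "grip": -1}, {"travel": [0, 0.07, -0.06], "angular": [0, 0, 0], "grip": -1}, {"travel": [0.004, 0.09, -0.074], "angular": [0, 0, 0], "grip": -1}, {"travel": [0.006, 0.1, -0.081], "angular": [0, 0, 0], "grip": -1}, {"travel": [0.006, 0.1, -0.081], "angular": [0, 0, 0], "grip": -1}]'

```text
time: 13.6
ee_pos: [0.472, -0.4021, 0.1838]
tcp_rot: [-180.0, -34.9, -99.0]
wrist_force: [-0.5, -0.0, -1.9]
opening: 0.0128
grasp_force: 59.1
```

```bash
python3 st.py
```

```text
t 13.6 ee [ 0.472  -0.4021  0.1838] F [-0.5173 -0.007  -1.8932] d [ 0.1279  0.8096 -0.5728] tip [ 0.4908 -0.2829  0.1068] q [ -26.4581    0.7808   -6.5596   70.7988  -33.1181 -111.02  ] op 0.012847185260792683
along 0.012022476794481181 off [-0.0017 -0.0007 -0.0013] angerr [-0.0598 -0.0012 -0.015 ]
```

Request:
carry_out --plan '[{"travel": [0.003, 0.013, -0.01], "angular": [0, 0, 0], "grip": -1}, {"travel": [0.005, 0.027, -0.019], "angular": [0, 0, 0], "grip": -1}, {"travel": [0.007, 0.04, -0.029], "angular": [0, 0, 0], "grip": -1}, {"travel": [0.007, 0.04, -0.029], "angular": [0, 0, 0], "grip": -1}]'

```text
time: 13.93
ee_pos: [0.4739, -0.3904, 0.1751]
tcp_rot: [-180.0, -34.9, -99.0]
wrist_force: [-0.7, -0.4, -1.6]
opening: 0.013
grasp_force: 59.1
```

```bash
python3 st.py
```

```text
t 13.9333 ee [ 0.4739 -0.3904  0.1751] F [-0.7332 -0.3749 -1.6344] d [ 0.1285  0.8095 -0.5728] tip [ 0.4928 -0.2712  0.0981] q [ -25.2747    0.665    -7.5955   70.6563  -33.3577 -109.588 ] op 0.012972490055665984
along 0.02676708634343115 off [-0.0016 -0.0009 -0.0016] angerr [-0.0578  0.0193  0.0142]
```

Request:
carry_out --plan '[{"travel": [0.006, 0.027, -0.019], "angular": [0, 0, 0], "grip": -1}, {"travel": [0.01, 0.054, -0.038], "angular": [0, 0, 0], "grip": -1}, {"travel": [0.012, 0.07, -0.049], "angular": [0, 0, 0], "grip": -1}, {"travel": [0.012, 0.07, -0.049], "angular": [0, 0, 0], "grip": -1}]'

```text
time: 14.27
ee_pos: [0.4774, -0.3688, 0.1598]
tcp_rot: [179.9, -34.9, -98.9]
wrist_force: [-0.0, 0.4, -1.5]
opening: 0.0128
grasp_force: 59.1
```

```bash
python3 st.py
```

```text
t 14.2667 ee [ 0.4774 -0.3688  0.1598] F [-0.0156  0.3947 -1.4501] d [ 0.1274  0.8099 -0.5726] tip [ 0.4962 -0.2496  0.0828] q [ -23.0687    0.5915   -9.2828   70.5162  -33.7471 -107.0293] op 0.012840985496978936
along 0.0534567204398101 off [-0.0016 -0.0008 -0.0015] angerr [-0.0788 -0.0147 -0.0384]
```

Request:
carry_out --plan '[{"travel": [0.006, 0.027, -0.019], "angular": [0, 0, 0], "grip": -1}, {"travel": [0.01, 0.05, -0.035], "angular": [0, 0, 0], "grip": -1}, {"travel": [0.012, 0.065, -0.046], "angular": [0, 0, 0], "grip": -1}, {"travel": [0.012, 0.065, -0.046], "angular": [0, 0, 0], "grip": -1}]'

```text
time: 14.6
ee_pos: [0.4811, -0.3495, 0.1462]
tcp_rot: [180.0, -34.9, -99.0]
wrist_force: [-0.8, 0.1, -1.4]
opening: 0.0128
grasp_force: 59.1
```

```bash
python3 st.py pics/t2.png
```

```text
t 14.6 ee [ 0.4811 -0.3495  0.1462] F [-0.7553  0.0644 -1.4423] d [ 0.1278  0.8097 -0.5727] tip [ 0.4999 -0.2303  0.0692] q [ -21.0379    0.713   -10.612    70.3996  -34.0684 -104.6005] op 0.01284334666961548
along 0.07733323882231974 off [-0.001  -0.0009 -0.0014] angerr [-0.0686 -0.005  -0.0223]
crop px tip,collar,grip,M [[170. 406.]
 [373. 413.]
 [521. 418.]
 [352. 409.]]
```

View pics/t2.png

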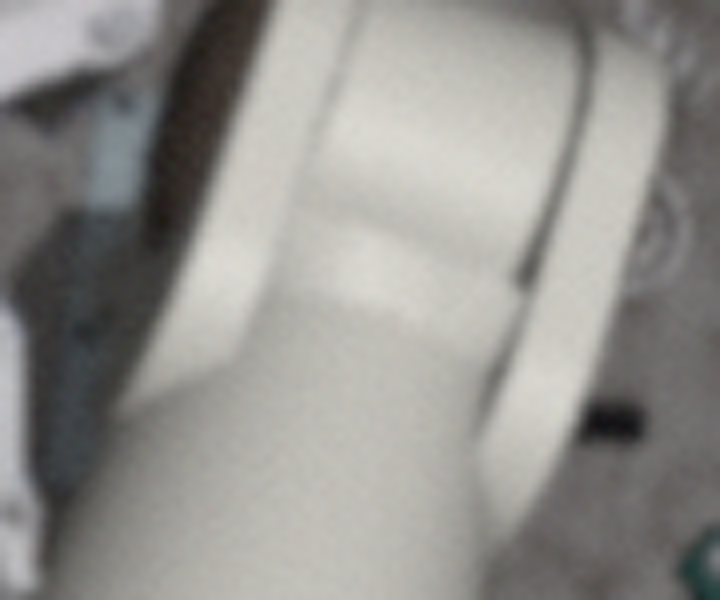

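The arm now hides the fixture, but the handle's end shows at (613,423), right where predicted. I'll push on until the collar stops.

Request:
carry_out --plan '[{"travel": [0.001, 0.008, -0.006], "angular": [0, 0, 0], "grip": -1}, {"travel": [0.002, 0.016, -0.012], "angular": [0, 0, 0], "grip": -1}, {"travel": [0.003, 0.024, -0.017], "angular": [0, 0, 0], "grip": -1}, {"travel": [0.003, 0.024, -0.017], "angular": [0, 0, 0], "grip": -1}]'

```text
time: 14.98
ee_pos: [0.4817, -0.3458, 0.1448]
tcp_rot: [-179.8, -35.4, -99.4]
wrist_force: [-4.4, -14.2, 6.1]
opening: 0.0127
grasp_force: 58.7
```

```bash
python3 st.py
```

```text
t 14.9833 ee [ 0.4817 -0.3458  0.1448] F [ -4.4395 -14.2414   6.0761] d [ 0.1325  0.8045 -0.579 ] tip [ 0.5012 -0.2274  0.0669] q [ -20.481     0.6503  -10.9528   70.3121  -34.5592 -103.7245] op 0.012748337722783979
along 0.08118638674037609 off [-0.0002 -0.001  -0.0015] angerr [0.3907 0.1043 0.2343]
```

Request:
carry_out --plan '[{"travel": [0.001, 0.008, -0.006], "angular": [0, 0, 0], "grip": -1}, {"travel": [0.001, 0.008, -0.006], "angular": [0, 0, 0], "grip": -1}, {"travel": [0.001, 0.008, -0.006], "angular": [0, 0, 0], "grip": -1}]'

```text
time: 15.23
ee_pos: [0.4816, -0.3455, 0.145]
tcp_rot: [-179.6, -35.6, -99.6]
wrist_force: [-8.1, -25.5, 11.5]
opening: 0.0131
grasp_force: 58.6
```

```bash
python3 st.py
```

```text
t 15.2333 ee [ 0.4816 -0.3455  0.145 ] F [ -8.0716 -25.5449  11.4817] d [ 0.1349  0.8016 -0.5824] tip [ 0.5015 -0.2274  0.0666] q [ -20.3512    0.6164  -11.0451   70.2685  -34.8166 -103.4451] op 0.013147274381785402
along 0.08136783197274594 off [ 0.0001 -0.0013 -0.0018] angerr [0.6491 0.1594 0.3698]
```

Firm stop: 27 N with no further travel, so the collar is on the rim. Drawing it straight back out.

Request:
carry_out --plan '[{"travel": [-0.004, -0.027, 0.019], "angular": [0, 0, 0], "grip": -1}, {"travel": [-0.01, -0.065, 0.046], "angular": [0, 0, 0], "grip": -1}, {"travel": [-0.018, -0.113, 0.08], "angular": [0, 0, 0], "grip": -1}, {"travel": [-0.026, -0.162, 0.115], "angular": [0, 0, 0], "grip": -1}, {"travel": [-0.035, -0.216, 0.153], "angular": [0, 0, 0], "grip": -1}, {"travel": [-0.043, -0.27, 0.191], "angular": [0, 0, 0], "grip": -1}, {"travel": [-0.051, -0.324, 0.23], "angular": [0, 0, 0], "grip": -1}, {"travel": [-0.056, -0.35, 0.248], "angular": [0, 0, 0], "grip": -1}]'

```text
time: 15.9
ee_pos: [0.4654, -0.4479, 0.2169]
tcp_rot: [-179.8, -35.0, -99.2]
wrist_force: [0.5, 0.6, -0.9]
opening: 0.0131
grasp_force: 59.2
```

```bash
python3 st.py
```

```text
t 15.9 ee [ 0.4654 -0.4479  0.2169] F [ 0.521   0.6062 -0.86  ] d [ 0.1312  0.8083 -0.574 ] tip [ 0.4846 -0.3289  0.1397] q [ -30.8586    1.846    -2.0335   71.3971  -32.1498 -115.9726] op 0.01310623413294588
along -0.044850715441983886 off [-0.0006 -0.0006 -0.001 ] angerr [0.037  0.0981 0.1466]
```

Request:
carry_out --plan '[{"travel": [0, 0, 0.13], "angular": [0.1, -0.016, 0], "grip": -1}, {"travel": [0, 0, 0.26], "angular": [0.2, -0.032, 0], "grip": -1}, {"travel": [0, 0, 0.39], "angular": [0.3, -0.047, 0], "grip": -1}, {"travel": [0, 0, 0.5], "angular": [0.4, -0.063, 0], "grip": -1}, {"travel": [0, 0, 0.5], "angular": [0.5, -0.079, 0], "grip": -1}, {"travel": [0, 0, 0.5], "angular": [0.603, -0.095, 0], "grip": -1}]'

```text
time: 16.4
ee_pos: [0.466, -0.4461, 0.368]
tcp_rot: [-179.7, -17.5, -99.1]
wrist_force: [0.2, 0.0, -3.1]
opening: 0.013
grasp_force: 59.3
```

Request:
carry_out --plan '[{"travel": [0, 0, 0.05], "angular": [0.1, -0.016, 0], "grip": -1}, {"travel": [0, 0, 0.1], "angular": [0.2, -0.032, 0], "grip": -1}, {"travel": [0, 0, 0.13], "angular": [0.3, -0.047, 0], "grip": -1}, {"travel": [0, 0, 0.13], "angular": [0.4, -0.063, 0], "grip": -1}, {"travel": [0, 0, 0.13], "angular": [0.5, -0.079, 0], "grip": -1}, {"travel": [0, 0, 0.13], "angular": [0.603, -0.095, 0], "grip": -1}, {"travel": [0, 0, 0.13], "angular": [0.603, -0.095, 0], "grip": -1}]'

```text
time: 16.98
ee_pos: [0.4656, -0.4475, 0.4017]
tcp_rot: [179.9, 0.2, -99.1]
wrist_force: [0.3, -0.8, -1.8]
opening: 0.0128
grasp_force: 59.3
```

Request:
carry_out --plan '[{"travel": [0, 0.11, 0], "angular": [0, 0, -0.12], "grip": -1}, {"travel": [0, 0.22, 0], "angular": [0, 0, -0.24], "grip": -1}, {"travel": [0, 0.34, 0], "angular": [0, 0, -0.36], "grip": -1}, {"travel": [0, 0.45, 0], "angular": [0, 0, -0.48], "grip": -1}, {"travel": [0, 0.56, 0], "angular": [0, 0, -0.6], "grip": -1}, {"travel": [0, 0.67, 0], "angular": [0, 0, -0.72], "grip": -1}, {"travel": [0, 0.78, 0], "angular": [0, 0, -0.84], "grip": -1}, {"travel": [0, 0.9, 0], "angular": [0, 0, -0.95], "grip": -1}]'

```text
time: 17.65
ee_pos: [0.4649, -0.1745, 0.4037]
tcp_rot: [-179.9, -0.1, -126.5]
wrist_force: [1.8, 0.3, -1.7]
opening: 0.0129
grasp_force: 59.3
```

Request:
carry_out --plan '[{"travel": [0, 0.11, 0], "angular": [0, 0, -0.12], "grip": -1}, {"travel": [0, 0.22, 0], "angular": [0, 0, -0.24], "grip": -1}, {"travel": [0, 0.34, 0], "angular": [0, 0, -0.36], "grip": -1}, {"travel": [0, 0.45, 0], "angular": [0, 0, -0.48], "grip": -1}, {"travel": [0, 0.56, 0], "angular": [0, 0, -0.6], "grip": -1}, {"travel": [0, 0.67, 0], "angular": [0, 0, -0.72], "grip": -1}, {"travel": [0, 0.78, 0], "angular": [0, 0, -0.84], "grip": -1}, {"travel": [0, 0.9, 0], "angular": [0, 0, -0.95], "grip": -1}]'

```text
time: 18.32
ee_pos: [0.4648, 0.0954, 0.4038]
tcp_rot: [-179.9, 0.1, -153.7]
wrist_force: [0.8, -0.6, -1.4]
opening: 0.013
grasp_force: 59.3
```

```bash
python3 st.py
```

```text
t 18.3167 ee [0.4648 0.0954 0.4038] F [ 0.8419 -0.5504 -1.4088] d [0.8962 0.4437 0.0015] tip [0.593  0.1589 0.4101] q [ 11.6518   1.8411  25.6247 113.6677  -0.0919 -14.6904] op 0.0129617709001388
along 0.20853906056348168 off [0.0753 0.2822 0.4147] angerr [-14.6572  29.468   38.2809]
```

Request:
carry_out --plan '[{"travel": [0, 0.11, 0], "angular": [0, 0, -0.12], "grip": -1}, {"travel": [0, 0.22, 0], "angular": [0, 0, -0.24], "grip": -1}, {"travel": [0, 0.34, 0], "angular": [0, 0, -0.36], "grip": -1}, {"travel": [0.04, 0.45, 0], "angular": [0, 0, -0.48], "grip": -1}, {"travel": [0.08, 0.56, 0], "angular": [0, 0, -0.6], "grip": -1}, {"travel": [0.12, 0.67, 0], "angular": [0, 0, -0.72], "grip": -1}, {"travel": [0.14, 0.78, 0], "angular": [0, 0, -0.84], "grip": -1}, {"travel": [0.157, 0.9, 0], "angular": [0, 0, -0.918], "grip": -1}]'

```text
time: 18.98
ee_pos: [0.5126, 0.3654, 0.4039]
tcp_rot: [-180.0, 0.1, -180.0]
wrist_force: [1.6, 0.5, -0.6]
opening: 0.0127
grasp_force: 59.3
```

Request:
carry_out --plan '[{"travel": [0, 0, -0.1], "angular": [0, 0, 0], "grip": -1}, {"travel": [0, 0, -0.22], "angular": [0, 0, 0], "grip": -1}, {"travel": [0, 0, -0.35], "angular": [0, 0, 0], "grip": -1}, {"travel": [0, 0, -0.48], "angular": [0, 0, 0], "grip": -1}, {"travel": [0, 0, -0.6], "angular": [0, 0, 0], "grip": -1}, {"travel": [0, 0, -0.75], "angular": [0, 0, 0], "grip": -1}, {"travel": [0, 0, -0.83], "angular": [0, 0, 0], "grip": -1}, {"travel": [0, 0, -0.83], "angular": [0, 0, 0], "grip": -1}]'

```text
time: 19.65
ee_pos: [0.5097, 0.3623, 0.1477]
tcp_rot: [-179.6, -0.4, -179.8]
wrist_force: [-0.8, -0.8, -2.5]
opening: 0.0131
grasp_force: 59.2
```

```bash
cat > fin.py <<'E'
import sys; name=sys.argv.pop(1)
from st import *
C=np.array([.655,.364,.09]); out=[]
for n in("scene","top"):
    c=cams.camera(n); m=proj(c,[C])[0].astype(int)-[32,32]
    out.append(cv2.resize(c["frame"][m[1]:m[1]+64,m[0]:m[0]+64,::-1],None,fx=6,fy=6,interpolation=cv2.INTER_CUBIC))
    print(n,m,"tip,collar,C",((proj(c,[g+.143*d,g+.058*d,C])-m+.5)*6).round().tolist())
cv2.imwrite(name,np.hstack(out))
E
python3 fin.py pics/p1.png
```

```text
t 19.65 ee [0.5097 0.3623 0.1477] F [-0.8133 -0.7971 -2.5363] d [ 1.      0.0041 -0.0066] tip [0.6528 0.3629 0.1527] q [35.4319 15.0458 11.096  86.5657 -0.0705 35.1943] op 0.01313709450346495
along 0.5288725105927662 off [0.094  0.227  0.3412] angerr [ 0.1721 32.8201 46.32  ]
scene [203 225] tip,collar,C [[187.0, 92.0], [364.0, 131.0], [197.0, 199.0]]
top [194 134] tip,collar,C [[173.0, 169.0], [163.0, 324.0], [200.0, 200.0]]
```

View pics/p1.png

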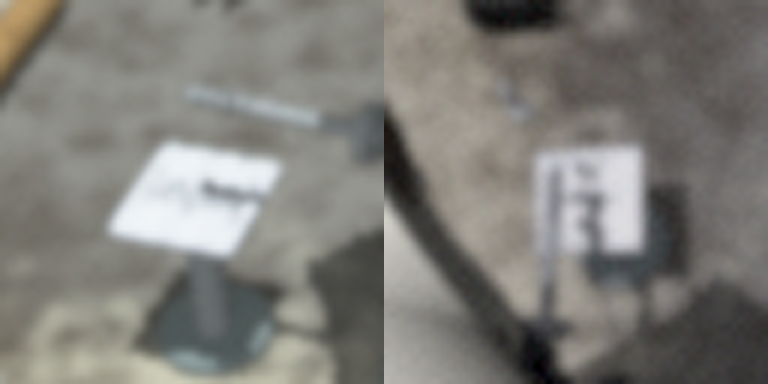

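Tip observed at (187,93) in the scene and (172,168) in the top view, both within 1 px of prediction. The plate centre is about (196,198) and (207,200), giving roughly (0.655, 0.362). I'll settle, then lower.

Request:
carry_out --plan '[{"travel": [0, 0, -0.05], "angular": [0, 0, 0], "grip": -1}, {"travel": [0, 0, -0.1], "angular": [0, 0, 0], "grip": -1}, {"travel": [0, 0, -0.12], "angular": [0, 0, 0], "grip": -1}, {"travel": [0, 0, -0.12], "angular": [0, 0, 0], "grip": -1}, {"travel": [0, 0, -0.12], "angular": [0, 0, 0], "grip": -1}, {"travel": [0, 0, -0.12], "angular": [0, 0, 0], "grip": -1}, {"travel": [0, 0, -0.12], "angular": [0, 0, 0], "grip": -1}]'

```text
time: 20.33
ee_pos: [0.5131, 0.3644, 0.1204]
tcp_rot: [179.9, 0.1, -179.8]
wrist_force: [0.6, -0.3, -1.3]
opening: 0.0128
grasp_force: 59.3
```

```bash
python3 st.py
```

```text
t 20.3333 ee [0.5131 0.3644 0.1204] F [ 0.5547 -0.339  -1.2755] d [1.     0.0037 0.0017] tip [0.6561 0.3649 0.1267] q [35.3825 15.058   8.1047 82.9275 -0.0045 35.1703] op 0.01282971725991092
along 0.5459206348543889 off [0.0952 0.2153 0.3248] angerr [-0.2027 32.8824 46.3242]
```

Request:
carry_out --plan '[{"travel": [-0.003, -0.009, -0.03], "angular": [0, 0, 0], "grip": -1}, {"travel": [-0.003, -0.009, -0.06], "angular": [0, 0, 0], "grip": -1}, {"travel": [-0.003, -0.009, -0.06], "angular": [0, 0, 0], "grip": -1}, {"travel": [-0.003, -0.009, -0.06], "angular": [0, 0, 0], "grip": -1}, {"travel": [-0.003, -0.009, -0.06], "angular": [0, 0, 0], "grip": -1}, {"travel": [-0.003, -0.009, -0.06], "angular": [0, 0, 0], "grip": -1}, {"travel": [-0.003, -0.009, -0.06], "angular": [0, 0, 0], "grip": -1}, {"travel": [-0.003, -0.009, -0.06], "angular": [0, 0, 0], "grip": -1}]'

```text
time: 21.0
ee_pos: [0.5119, 0.3614, 0.1012]
tcp_rot: [180.0, 0.0, -179.8]
wrist_force: [0.0, -0.8, -1.3]
opening: 0.0134
grasp_force: 59.3
```

```bash
python3 fin.py pics/p2.png
```

```text
t 21.0 ee [0.5119 0.3614 0.1012] F [ 0.0177 -0.807  -1.2749] d [1.     0.0037 0.0004] tip [0.6549 0.362  0.1072] q [35.2262 14.9568  5.8568 80.8721 -0.0006 35.0131] op 0.013415793637976122
along 0.5545062958784991 off [0.0928 0.2054 0.3103] angerr [-0.141  32.8726 46.3241]
scene [203 225] tip,collar,C [[195.0, 168.0], [367.0, 208.0], [197.0, 199.0]]
top [194 134] tip,collar,C [[196.0, 191.0], [187.0, 341.0], [200.0, 200.0]]
```

View pics/p2.png

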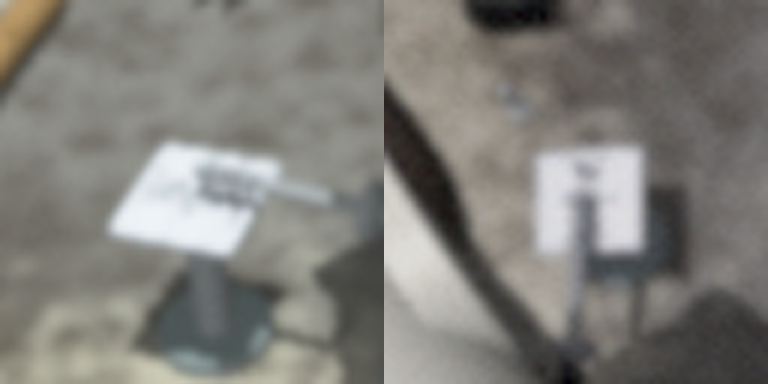

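The rod is level, with its tip over the middle of the plate within about 3 mm and about 17 mm above it, touching nothing. Handing in.

```bash
python3 -c "
from workcell import ticket
print(ticket.job_done())"
```

```text
the job is handed in; nothing more can be done
None
```

The job is handed in, with no verdict returned: the bolt was slid to its stop, the rod pushed in until its collar stopped and drawn right out, and it is now held level about 17 mm above the plate, within about 3 mm of its centre.

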